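# Clear the mat, then turn the blind spacer hole-up and hold it there

## Robot

A 6-joint arm with a two-finger parallel gripper is mounted at the origin on the work surface. World frame = base frame: x ahead of the robot, y to its left, z up, the work surface at z = 0. Lengths are in mm, angles in rad, forces in N, time in s.
With the tool pointing down it reaches from about 275 to 1000 mm from the base axis. Payload 8.4 kg.
Tool frame: the origin (TCP) lies at the centre of the arm's flange, where the gripper is bolted on; the fingertips stand r.tip_extent ahead of it and the grasp point (between the pads) lies 155 mm ahead of it (r.tip_extent is the distance from the TCP to the fingertips, in mm); z points along the fingers, y is the direction in which the jaws open and shut (so a half turn about z gives the same grasp; the last joint's range is limited). The gripper opens to 85 mm and grips with 20 to 120 N. Pads are 22 mm wide; open, the fingers measure 114 mm over their backs; the gripper's body (76 mm by 85 mm) begins 54 mm behind the grasp point. The pads swing forward as they close: fully open they stand 13 mm farther back than shut.
Start: joints at [1.287, 0.353, 1.633, -0, 1.155, -0.002], TCP at [173.802, 600.352, 404.681] pointing down, gripper open.
Joint ranges: [-2.63, 2.63], [-0.92, 2.1], [0.06, 2.66], [-1.3, 4.44], [0, 2.69], [-3.02, 3.02]. Speed limits (rad/s): [2.22, 2.22, 2.79, 3.14, 3.14, 3.14].

## Interface

Orientations are given as [roll, pitch, yaw] about the fixed x, y, z axes, in that order (R = Rz(yaw) Ry(pitch) Rx(roll)).
In Python, from rig import sense, grab_frame, job, r gives the robot as it stands. The module is installed in compiled form; this text tells all that it offers.
- The arm moves only by the shell command python3 -m creep 'ROWS' [FORCE]. ROWS is JSON, a list of rows, each a list of 7 numbers: the turn, a rotation vector about the tool's x, y, z in rad, then the shift along the tool's x, y, z in mm, then the closure, from 0 (fully open) to 1 (shut). In form: [[wx, wy, wz, dx, dy, dz, fingers], ...]. A call has 1 to 10 rows; each row shifts and turns the pose as measured when the row begins, along the tool's axes as they then stand; what a row does not reach is not made up. A row lasts 1/12 s, in which the tool goes at most 41.7 mm and 7.16 degrees, less where a joint would pass 70% of its speed; a pose out of reach is approached as far as the arm can. A call with a gripper value outside its range is refused whole. The fingers move at their own pace and stop on an object; FORCE is the grip in N (left out, the last holds). Time passes only in rows, so rows that do not move let the fingers close. It gives the time, the measured TCP pose, the force and the opening at its end, in the units of the state.
- sense(): the state, without advancing time (a new reading comes with each control period).
- grab_frame(name): name is "scene" or "top" or "wrist"; returns a dict with "color" (480x640x3 uint8, red, green, blue), "mtx" (3x3 intrinsics, pixels), "T" (4x4, takes a point from camera to world coordinates). Camera axes: x right, y down, z forward; pixel columns grow to the right and rows downward; lengths in mm; the calibration is good to about 2 mm. The wrist camera is an equidistant fisheye: a pixel r from the principal point sees the ray r / f radians off the axis. A picture is of the moment at which its call begins. There is no depth.
- job.sign_off(): hands the job in, once; it reports no verdict.
The state is a dict: "clock": time; "qpos": joint angles; "qvel": joint speeds; "joint_efforts": joint torques, N m; "eef_pos": TCP position; "tcp_rot": TCP orientation; "contact_force": force on the tool from outside, world axes, zero at the start; "wrist_torque": the same for the moment, N m; "opening": opening from 0.0 (shut) to 1.0 (fully open).
Only numpy, scipy, OpenCV 4.12 (cv2) and the standard library are available. Lean on these libraries where they do the work, as an engineer would, in place of code of your own. Each camera call takes 0.05 s, during which the arm holds its last target.

## Task

Hold the small pusher by its handle and use it, not the fingers, to sweep all three metal offcuts off the blue mat into the grey scrap pocket at its edge, then leave the pusher standing on the bench clear of the mat. Next pick up the aluminium block (a blind spacer lying on its side), find which of its ends has the hole, turn it over so that the hole faces straight up, and finish while still holding it in the gripper, still, about 15 cm above the middle of the mat: do not put it down or let go. Leave the swing bolt and the green jaw pad where they are.

Things in the scene. Friction and masses are not known exactly. Their poses are not given: they have to be found in the camera images.
- station: Fixed thin blue square mat, 140 x 140 mm, under 1 mm thick (things slide over its edge freely), pale ring at its middle, with a grey three-walled scrap pocket beyond its -y edge. Origin: middle of the mat, at bench height (z = 0); x, y along the mat's edges. Sweeping along its -y carries pieces into the pocket.
- pocket (a point): Middle of the scrap pocket, at bench height, 145 mm from the mat's middle along the mat's -y; axes as the mat's. Open to the mat (+y), no floor step. Side walls' inner faces at x = -80 and +80 mm, y from -65 to +65 mm; end wall's inner face at y = -65 mm; walls 6 mm thick, 30 mm high. A piece is in once its middle is between the side walls.
- pusher_handle (a point): Pusher, a loose hand tool of about 0.3 kg standing on the bench: a black rubber shoe 110 mm (its x) x 32 mm (its y) x 28 mm high, with an upright maple handle 22 x 22 mm square rising from the shoe's middle to 92 mm above the bench. This point is on the handle's axis, 60 mm above the underside; axes as the pusher's, z up along the handle.
- slug_round_center (a point): Round brass offcut, 24 mm diameter, 20 mm high, about 80 g, standing loose on the mat. Point at its centre, 10 mm above the underside.
- slug_square_center (a point): Square brass offcut, 22 x 22 x 20 mm high, about 80 g, loose on the mat. Point at its centre.
- slug_flat_center (a point): Copper offcut, 28 (its x) x 18 (its y) x 20 mm high, about 85 g, loose on the mat. Point at its centre.
- spacer_center (a point): Blind spacer: loose aluminium block, 60 mm long (its x), 40 x 40 mm across (y, z), about 0.24 kg, lying on a long side, free all round. One 40 x 40 end has a 20 mm wide, 30 mm deep blind hole in its middle; the other end and the sides are plain. Point at the block's centre, 20 mm above the bench at first. Its +x points out of the hole: hole-up means +x up.
- spacer_hole (a point): Middle of the mouth of the spacer's blind hole, on its end face 30 mm from the block's centre along its +x.
- swing_bolt: Bystander: zinc swing bolt, 110 mm long, lying flat on the bench beyond the mat, 14 mm high. Leave it alone.
- jaw_pad: Bystander: green vise jaw pad, 30 x 110 x 16 mm, lying on the bench in front of the drawer unit, to the left. Leave it alone.
Mind the look-alikes: they are no part of the job. What is shaped like the part that bears slug_round_center but purple or red is not meant. Of the things that look like the part that bears pusher_handle, the smaller one is meant.

How it is judged (in metres and radians):
On the way, in this order (a step that is already met when the one before it is completed fails the run):
1. all three offcuts are in the scrap pocket, swept there with the pusher in hand (y of slug_round_center in the frame of station between -0.215 and -0.082 m and x of slug_round_center in the frame of station between -0.082 and 0.082 m and height (world z) of each of slug_round_center, slug_square_center, slug_flat_center below 0.03 m and y of slug_square_center in the frame of station between -0.215 and -0.082 m and x of slug_square_center in the frame of station between -0.082 and 0.082 m and y of slug_flat_center in the frame of station between -0.215 and -0.082 m and x of slug_flat_center in the frame of station between -0.082 and 0.082 m and contact force between pusher and the fingers above 1 N), for 0.1 s.
2. the spacer is held clear of the bench with its hole up (angle between spacer_center's own x axis and vertical below 0.2 rad and contact force between spacer and the fingers above 1 N and height (world z) of spacer_center above 0.06 m), for 0.2 s.
At the end, for the whole second after the job is handed in: Gripper still holds the spacer at rest, hole within 0.2 rad of straight up, centre 90-250 mm above the bench and within 50 mm of the mat's middle, on nothing else; all offcuts in the pocket; pusher released, upright on the bench, over 85 mm from the mat's middle (y of slug_round_center in the frame of station between -0.215 and -0.082 m and x of slug_round_center in the frame of station between -0.082 and 0.082 m and height (world z) of each of slug_round_center, slug_square_center, slug_flat_center below 0.03 m and y of slug_square_center in the frame of station between -0.215 and -0.082 m and x of slug_square_center in the frame of station between -0.082 and 0.082 m and y of slug_flat_center in the frame of station between -0.215 and -0.082 m and x of slug_flat_center in the frame of station between -0.082 and 0.082 m and angle between spacer_center's own x axis and vertical below 0.2 rad and contact force between spacer and the fingers above 1 N and height (world z) of spacer_center between 0.09 and 0.25 m and horizontal distance between spacer_center and station below 0.05 m and linear speed of spacer below 0.03 m/s and contact force between each of spacer, the fingers and pusher below 0.1 N and angle between pusher_handle's own z axis and vertical below 0.1 rad and height (world z) of pusher_handle below 0.066 m and horizontal distance between pusher_handle and station above 0.085 m); the arm keeps its last pose, push and grip.
It fails at once if the fingers touch an offcut (contact force between the fingers and slug_round above 0.5 N or contact force between the fingers and slug_square above 0.5 N or contact force between the fingers and slug_flat above 0.5 N).
It fails at once if a bystander (swing bolt, jaw pad) is shifted more than 25 mm (distance of any of swing_bolt, jaw_pad from where it was at the start of the episode above 0.025 m).
It also fails if it takes over 54 s, if anything falls off the work surface, if the arm or the gripper's body presses on something with over 40 N, if the wrist force passes 120 N, or if a joint passes its speed limit or range.

## Working session

There is one attempt and no reset: what is moved stays moved. The work goes in short steps, Python scripts to look and compute and a shell command to move; the robot and the scene stay as the last step left them, time stands still between calls to the robot, and variables do not carry over. Pictures are saved under pics/ and viewed, and the job is handed in when it is done.

```bash
mkdir -p pics; python3 - <<'E'
from rig import sense, grab_frame, job, r
import cv2
print(sense()); print(r.tip_extent)
for n in ["scene","top","wrist"]:
    f=grab_frame(n); cv2.imwrite(f"pics/{n}0.png",f["color"][:,:,::-1]); print(n,f["mtx"].tolist(),f["T"].round(4).tolist())
E
```

```text
{'clock': 0.0, 'qpos': array([ 1.28660323e+00,  3.53644210e-01,  1.63415651e+00, -4.08538680e-06,
        1.15521102e+00, -2.39962053e-03]), 'qvel': array([-0.00260504,  0.00052595, -0.00250971, -0.00050648,  0.000263  ,
       -0.00088427]), 'joint_efforts': array([ 3.60817205e-03, -6.05235171e+01, -3.42084646e+01,  3.07670416e-04,
        9.00334097e-03,  7.82598732e-06]), 'eef_pos': array([173.73039462, 600.11171444, 403.9543998 ]), 'tcp_rot': array([-3.14017356e+00,  3.30015539e-07,  2.85980083e+00]), 'contact_force': array([ 0.0240233 , -0.10782095,  0.40783995]), 'wrist_torque': array([ 0.01092026, -0.03574888,  0.01436872]), 'opening': 0.9990754197789494}
173.4
scene [[531.7040955707319, 0.0, 312.7215120845576], [0.0, 531.7040955707319, 235.29411862248858], [0.0, 0.0, 1.0]] [[0.7509, 0.5442, -0.3741, 932.6238], [0.6604, -0.6225, 0.42, -412.8513], [-0.0043, -0.5624, -0.8268, 875.9132], [0.0, 0.0, 0.0, 1.0]]
top [[498.00019878075136, 0.0, 321.9417584016889], [0.0, 498.00019878075136, 243.40336305177686], [0.0, 0.0, 1.0]] [[0.0272, -0.9938, 0.1074, 469.3032], [-0.9996, -0.0276, -0.0023, -26.0577], [0.0053, -0.1073, -0.9942, 1016.6658], [0.0, 0.0, 0.0, 1.0]]
wrist [[371.64829954431775, 0.0, 319.9560522356661], [0.0, 371.64829954431775, 239.69592094136956], [0.0, 0.0, 1.0]] [[0.2775, 0.9274, 0.2509, 110.4437], [0.9607, -0.2673, -0.0746, 617.9917], [-0.0021, 0.2617, -0.9651, 371.7443], [0.0, 0.0, 0.0, 1.0]]
```

View pics/scene0.png

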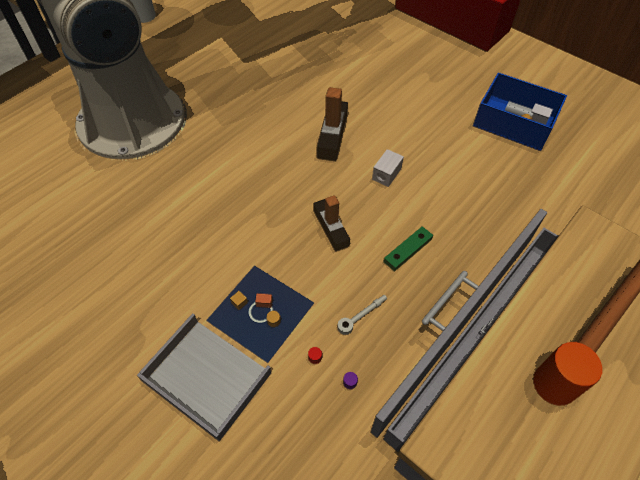

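View pics/top0.png

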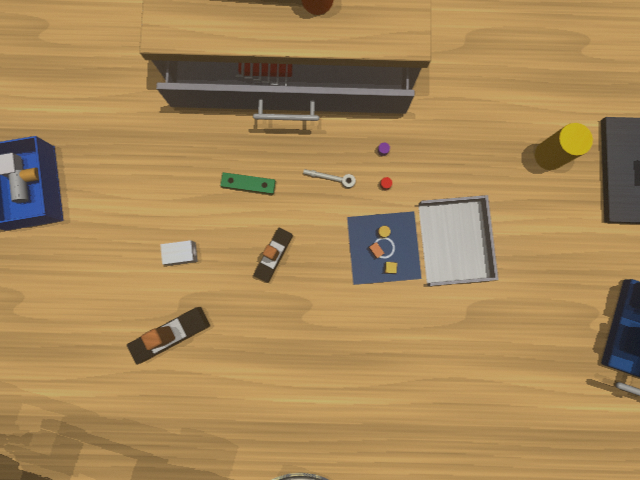

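View pics/wrist0.png

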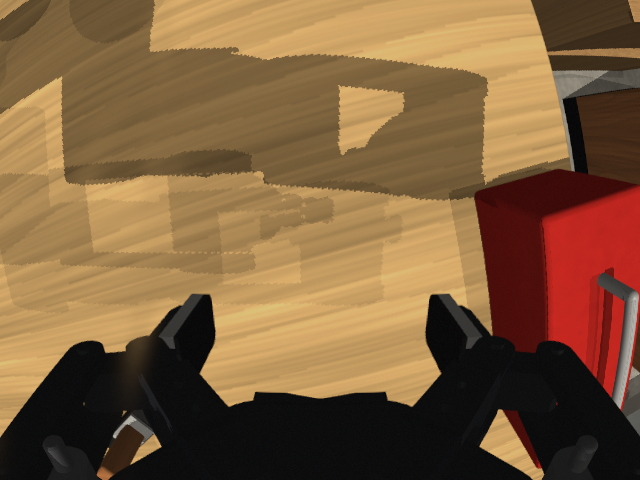

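Candidates in the top view:
- **Pushers:** small one at (272,254), large one at (168,335). I want the small one.
- **Round pieces:** brass on the mat at (384,231), red at (386,184), purple at (384,149). I want the brass one.
- **Spacer:** (179,253).

Close crops next.

```bash
python3 - <<'E'
import cv2, numpy as np
a=cv2.imread('pics/top0.png'); s=cv2.imread('pics/scene0.png')
c1=cv2.resize(a[195:305,335:505],None,fx=4.6,fy=4.6,interpolation=cv2.INTER_CUBIC); cv2.imwrite('pics/c1.png',c1)
c2=cv2.resize(a[215:295,150:305],None,fx=5,fy=5,interpolation=cv2.INTER_CUBIC); cv2.imwrite('pics/c2.png',c2)
c3=cv2.resize(s[140:265,300:440],None,fx=4.5,fy=4.5,interpolation=cv2.INTER_CUBIC); cv2.imwrite('pics/c3.png',c3)
E
```

```text
(no output)
```

View pics/c1.png

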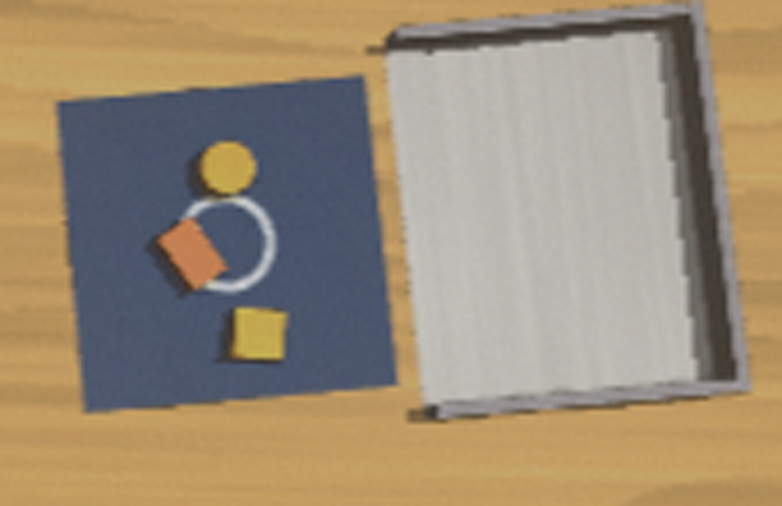

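View pics/c2.png

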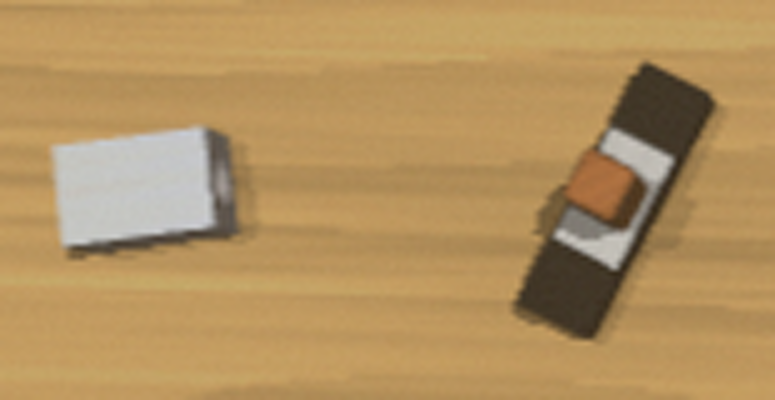

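View pics/c3.png

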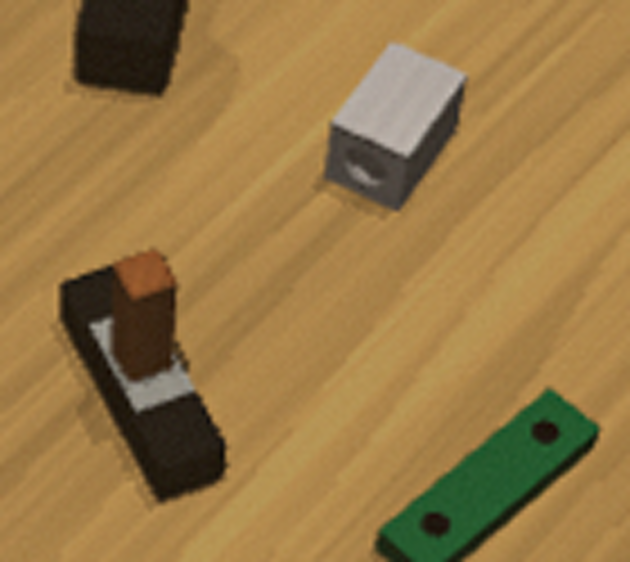

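The scene crop shows the hole on the spacer's end facing the small pusher, at crop (365,168), about scene (381,177). The small pusher has the handle at crop c2 (600,185), and the three offcuts are clear on the mat. Now to turn these pixels into positions.

```bash
cat > h.py <<'E'
import numpy as np, cv2
from rig import sense, grab_frame, job, r
from scipy.spatial.transform import Rotation as Ro
TOPM=np.array([[498.00019878,0,321.94175840],[0,498.00019878,243.40336305],[0,0,1]])
def ray(f,px,z):
    M=f["mtx"];T=f["T"]
    d=np.array([(px[0]-M[0,2])/M[0,0],(px[1]-M[1,2])/M[1,1],1.])
    d=T[:3,:3]@d;o=T[:3,3];return (o+d*(z-o[2])/d[2])
def state():
    s=sense();print('t',round(s['clock'],2),'pos',s['eef_pos'].round(1),'rpy',s['tcp_rot'].round(4),'F',s['contact_force'].round(1),'op',round(s['opening'],3),'q',s['qpos'].round(2));return s
def delta(pos,rpy):
    """total tool-frame shift and rotvec from present pose to the target"""
    s=sense();R0=Ro.from_euler('xyz',s['tcp_rot']);R1=Ro.from_euler('xyz',rpy)
    print('rotvec',(R0.inv()*R1).as_rotvec().round(4),'shift',R0.inv().apply(np.array(pos)-s['eef_pos']).round(1))
E
python3 - <<'E'
from h import *
f=grab_frame("top")
P1=lambda u,v,z:ray(f,((u+.5)/4.6+335-.5,(v+.5)/4.6+195-.5),z)[:2]
P2=lambda u,v,z:ray(f,((u+.5)/5+150-.5,(v+.5)/5+215-.5),z)[:2]
c=np.array([P1(*p,1) for p in [(57,101),(363,76),(398,384),(85,411)]]);print('mat',c.round(1).tolist(),c.mean(0).round(1))
e=c[0]-c[1]+c[3]-c[2];print('mat +y dir',np.degrees(np.arctan2(e[1],e[0])), [np.linalg.norm(c[i]-c[i-1]).round(1) for i in range(4)])
yaw=np.arctan2(e[1],e[0])-np.pi/2
Rm=np.array([[np.cos(yaw),-np.sin(yaw)],[np.sin(yaw),np.cos(yaw)]])
print('yaw',yaw)
for n,p in dict(round=(228,168),square=(259,334),flat=(193,254),ring=(230,243)).items():
    w=P1(*p,20 if n!='ring' else 1);print(n,w.round(1),(Rm.T@(w-c.mean(0))).round(1))
h=np.array([P2(*p,92) for p in [(593,151),(640,176),(610,222),(566,192)]]);print('handle top',h.mean(0).round(1), h.round(1).tolist())
sh=np.array([P2(*p,28) for p in [(645,63),(714,101),(594,338),(517,312)]]);print('shoe',sh.mean(0).round(1),sh.round(1).tolist())
d=sh[0]+sh[1]-sh[2]-sh[3];print('shoe long dir',np.arctan2(d[1],d[0]))
sp=np.array([P2(*p,40) for p in [(53,146),(203,127),(215,228),(63,247)]]);print('spacer',sp.mean(0).round(1),sp.round(1).tolist())
d=sp[1]+sp[2]-sp[0]-sp[3];print('hole dir',np.arctan2(d[1],d[0]),np.linalg.norm(d)/2)
state()
E
```

```text
mat [[636.1, -78.6], [651.4, -215.9], [513.5, -232.5], [497.8, -94.0]] [ 574.7 -155.3]
mat +y dir 96.40337993165538 [np.float64(139.2), np.float64(138.1), np.float64(138.8), np.float64(139.3)]
yaw 0.11176006306351582
round [ 605.4 -153.4] [30.7 -1.5]
square [ 532.8 -167.9] [-43.1  -7.9]
flat [ 567.  -138.6] [-5.8 17.4]
ring [ 574.3 -157.1] [-0.7 -1.8]
handle top [551.1  68. ] [[563.8, 71.9], [554.9, 54.1], [537.4, 64.6], [548.1, 81.4]]
shoe [549.8  68.1] [[606.3, 59.3], [591.7, 31.2], [495.9, 75.4], [505.4, 106.3]]
shoe long dir -0.43462449406560233
spacer [549.9 257.4] [[565.2, 290.0], [574.3, 231.4], [534.6, 224.5], [525.5, 283.6]]
hole dir -1.416782693737771 59.520631016479214
t 0.2 pos [173.8 600.2 404.2] rpy [-3.1407 -0.      2.8598] F [ 0.2 -0.5  0.5] op 0.997 q [ 1.29  0.35  1.63  0.    1.16 -0.  ]
```

```bash
python3 - <<'E'
from h import *
delta([550.3,68,380],sense()['tcp_rot']); delta([550.3,68,380],[np.pi,0,1.136])
E
```

```text
rotvec [0. 0. 0.] shift [-509.7 -406.5   24.6]
rotvec [-6.0000e-04  7.0000e-04  1.7238e+00] shift [-509.7 -406.5   24.6]
```

```bash
python3 -m creep '[[0,0,0,-30,-24,1.5,0],[0,0,0,-30,-24,1.5,0],[0,0,0,-30,-24,1.5,0],[0,0,0,-30,-24,1.5,0],[0,0,0,-30,-24,1.5,0],[0,0,0,-30,-24,1.5,0],[0,0,0,-30,-24,1.5,0],[0,0,0,-30,-24,1.5,0],[0,0,0,-30,-24,1.5,0],[0,0,0,-30,-24,1.5,0]]'; python3 -m creep '[[0,0,0,-30,-24,1.5,0],[0,0,0,-30,-24,1.5,0],[0,0,0,-30,-24,1.5,0],[0,0,0,-30,-24,1.5,0],[0,0,0,-30,-24,1.5,0],[0,0,0,-30,-24,1.5,0],[0,0,0,-30,-24,1.5,0]]'; python3 -c "
from h import *
state();delta([550.3,68,380],[np.pi,0,1.136])"
```

```text
clock: 1.03
eef_pos: [399.2, 279.0, 386.9]
tcp_rot: [3.139, -0.001, 2.871]
contact_force: [0.9, 1.3, -0.2]
opening: 1.0
clock: 1.62
eef_pos: [561.7, 47.6, 375.9]
tcp_rot: [3.138, 0.0, 2.87]
contact_force: [0.6, -0.4, -0.6]
opening: 0.999
t 1.62 pos [561.7  47.6 375.9] rpy [3.1377e+00 2.0000e-04 2.8705e+00] F [ 0.6 -0.4 -0.6] op 0.999 q [ 0.08  0.29  1.8   0.    1.06 -1.22]
rotvec [ 0.003  -0.0032  1.7345] shift [16.5 16.6 -4. ]
```

```bash
python3 -m creep '[[0,0,0.124,0,0,0,0],[0,0,0.124,0,0,0,0],[0,0,0.124,0,0,0,0],[0,0,0.124,0,0,0,0],[0,0,0.124,0,0,0,0],[0,0,0.124,0,0,0,0],[0,0,0.124,0,0,0,0],[0,0,0.124,0,0,0,0],[0,0,0.124,0,0,0,0],[0,0,0.124,0,0,0,0]]'; python3 -c "
from h import *
state();delta([550.3,68,380],[np.pi,0,1.136])"
```

```text
clock: 2.45
eef_pos: [566.1, 37.9, 373.6]
tcp_rot: [3.141, -0.001, 1.619]
contact_force: [0.4, 0.6, -0.2]
opening: 1.006
t 2.45 pos [566.1  37.9 373.6] rpy [ 3.1412e+00 -1.5000e-03  1.6188e+00] F [ 0.4  0.6 -0.2] op 1.006 q [0.06 0.3  1.79 0.   1.06 0.01]
rotvec [ 0.     -0.0015  0.4828] shift [ 30.8 -14.3  -6.4]
```

```bash
python3 -m creep '[[0,0,0.12,0,0,0,0],[0,0,0.12,0,0,0,0],[0,0,0.12,0,0,0,0],[0,0,0.1,0,0,0,0],[0,0,0,0,0,0,0]]'; python3 -c "
from h import *
state();delta([550.3,68,380],[np.pi,0,1.136])"
```

```text
clock: 2.87
eef_pos: [565.7, 37.8, 372.8]
tcp_rot: [-3.14, -0.001, 1.133]
contact_force: [0.6, -0.5, -0.4]
opening: 0.999
t 2.87 pos [565.7  37.8 372.8] rpy [-3.1398e+00 -7.0000e-04  1.1326e+00] F [ 0.6 -0.5 -0.4] op 0.999 q [0.06 0.3  1.79 0.   1.06 0.5 ]
rotvec [-0.0018 -0.0007 -0.0034] shift [ 20.8 -26.8  -7.2]
```

```bash
python3 -m creep '[[0,0,0,10,-13,10,0],[0,0,0,10,-13,10,0],[0,0,0,0,0,10,0],[0,0,0,0,0,0,0],[0,0,0,0,0,0,0]]'; python3 - <<'E'
from h import *
state();delta([550.3,68,217],[np.pi,0,1.136])
f=grab_frame("wrist");cv2.imwrite("pics/w1.png",f["color"][:,:,::-1])
E
```

```text
clock: 3.28
eef_pos: [550.7, 67.2, 342.0]
tcp_rot: [-3.141, -0.001, 1.147]
contact_force: [-0.1, -0.4, 0.5]
opening: 0.998
t 3.28 pos [550.7  67.2 342. ] rpy [-3.1412e+00 -9.0000e-04  1.1466e+00] F [-0.1 -0.4  0.5] op 0.998 q [0.12 0.31 1.84 0.   0.98 0.54]
rotvec [-0.0004 -0.0009  0.0106] shift [  0.5  -0.6 125. ]
```

View pics/w1.png

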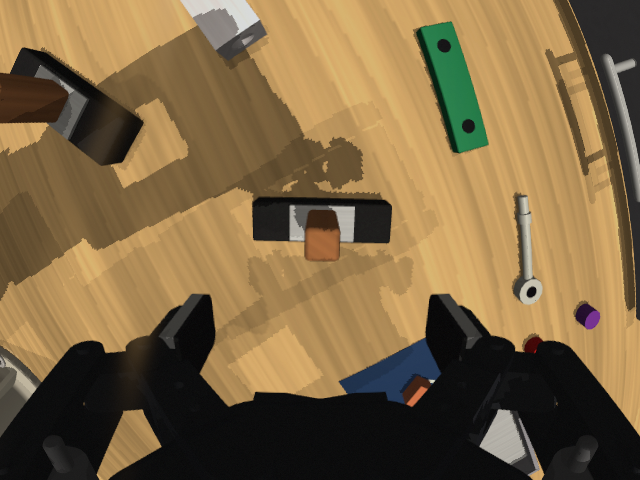

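The small pusher's handle is at (322,240), square to the jaws and centred between the pads at x≈320. The spacer's hole is visible at (247,42). Descending.

```bash
python3 -m creep '[[0,0,0,0,0,26,0],[0,0,0,0,0,26,0],[0,0,0,0,0,26,0],[0,0,0,0,0,26,0],[0,0,0,0,0,14,0],[0,0,0,0,0,0,0]]'; python3 -c "
from h import *
state();delta([550.3,68,217],[np.pi,0,1.136])"
```

```text
clock: 3.83
eef_pos: [556.0, 64.3, 224.7]
tcp_rot: [3.132, -0.006, 1.15]
contact_force: [-0.4, 0.5, -0.1]
opening: 0.998
t 3.83 pos [556.   64.3 224.7] rpy [ 3.1317 -0.0059  1.1498] F [-0.4  0.5 -0.1] op 0.998 q [0.11 0.49 1.91 0.   0.74 0.53]
rotvec [ 0.0099 -0.006   0.0138] shift [ 0.9 -6.8  7.6]
```

```bash
python3 -m creep '[[0.01,-0.006,0.013,1,-7,6,0],[0,0,0,0,0,0,0]]'; python3 -c "
from h import *
state();delta([550.3,68,217],[np.pi,0,1.136])"
```

```text
clock: 4.0
eef_pos: [550.5, 67.5, 218.8]
tcp_rot: [-3.141, 0.001, 1.135]
contact_force: [-1.0, -0.7, -0.3]
opening: 1.002
t 4.0 pos [550.5  67.5 218.8] rpy [-3.1405e+00  7.0000e-04  1.1352e+00] F [-1.  -0.7 -0.3] op 1.002 q [ 0.12  0.49  1.92 -0.    0.73  0.56]
rotvec [-0.0011  0.0007 -0.0008] shift [ 0.3 -0.4  1.8]
```

```bash
python3 -m creep '[[0,0,0,0,0,0,1],[0,0,0,0,0,0,1],[0,0,0,0,0,0,1],[0,0,0,0,0,0,1],[0,0,0,0,0,0,1],[0,0,0,0,0,0,1],[0,0,0,0,0,0,1],[0,0,0,0,0,0,1]]' 60; python3 -c "
from h import *
state()"
```

```text
clock: 4.67
eef_pos: [552.4, 67.8, 223.8]
tcp_rot: [3.136, -0.003, 1.136]
contact_force: [-0.3, 0.3, -2.0]
opening: 0.252
t 4.67 pos [552.4  67.8 223.8] rpy [ 3.1361 -0.0032  1.1363] F [-0.3  0.3 -2. ] op 0.252 q [ 0.12  0.48  1.92 -0.    0.74  0.55]
```

```bash
python3 -m creep '[[0,0,0,0,0,-20,1],[0,0,0,0,0,-20,1],[0,0,0,0,0,0,1]]'; python3 - <<'E'
from h import *
state();delta([550.3,68,217],[np.pi,0,1.136])
f=grab_frame("scene");a=f["color"][:,:,::-1];cv2.imwrite("pics/s1.png",cv2.resize(a[60:360,180:460],None,fx=2.1,fy=2,interpolation=cv2.INTER_CUBIC))
f=grab_frame("wrist");cv2.imwrite("pics/w2.png",f["color"][:,:,::-1])
E
```

```text
clock: 4.92
eef_pos: [551.0, 67.7, 262.9]
tcp_rot: [3.14, -0.001, 1.136]
contact_force: [0.8, 0.8, -2.4]
opening: 0.252
t 4.92 pos [551.   67.7 262.9] rpy [ 3.1403e+00 -5.0000e-04  1.1364e+00] F [ 0.8  0.8 -2.4] op 0.252 q [ 0.12  0.42  1.9  -0.    0.82  0.55]
rotvec [ 0.0013 -0.0005  0.0004] shift [-0.  -0.9 45.9]
```

View pics/s1.png

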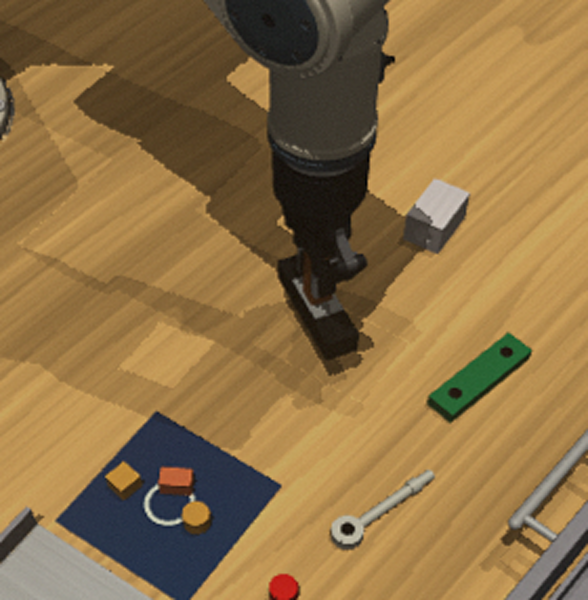

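View pics/w2.png

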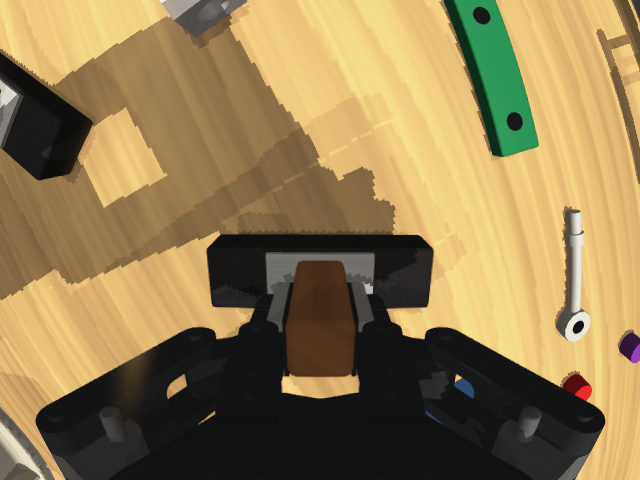

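Pusher gripped (opening 0.252, about 21 mm), upright and clear of the bench. Next I line it up behind the mat's +y edge.

```bash
python3 -m creep '[[0,0,-0.11,0,0,0,1],[0,0,-0.11,0,0,0,1],[0,0,-0.11,0,0,0,1],[0,0,-0.11,0,0,0,1],[0,0,-0.106,0,0,0,1],[0,0,0,0,0,0,1]]'; python3 -c "
from h import *
state();delta([558,-62.3,262],[np.pi,0,1.6826])"
```

```text
clock: 5.52
eef_pos: [547.2, 67.2, 252.7]
tcp_rot: [-3.131, 0.0, 1.707]
contact_force: [0.3, -0.1, -3.2]
opening: 0.251
t 5.52 pos [547.2  67.2 252.7] rpy [-3.1310e+00  1.0000e-04  1.7071e+00] F [ 0.3 -0.1 -3.2] op 0.251 q [ 0.12  0.44  1.91 -0.    0.81 -0.02]
rotvec [-0.0106  0.0002  0.0245] shift [-129.7   -7.    -9.2]
```

```bash
python3 -m creep '[[-0.01,0,0.02,-26,-1.4,-2,1],[0,0,0,-26,-1.4,-2,1],[0,0,0,-26,-1.4,-1,1],[0,0,0,-26,-1.4,0,1],[0,0,0,-24,-1.4,0,1],[0,0,0,0,0,0,1]]'; python3 -c "
from h import *
state();delta([558,-62.3,240],[np.pi,0,1.6826])"
```

```text
clock: 6.02
eef_pos: [553.1, -64.0, 251.2]
tcp_rot: [-3.134, -0.001, 1.669]
contact_force: [-0.0, 0.0, -2.4]
opening: 0.248
t 6.02 pos [553.1 -64.  251.2] rpy [-3.1339e+00 -8.0000e-04  1.6687e+00] F [-0.   0.  -2.4] op 0.248 q [-0.12  0.44  1.9  -0.    0.81 -0.21]
rotvec [-0.0077 -0.0009 -0.0139] shift [ 1.2  5.2 11.2]
```

```bash
python3 -m creep '[[-0.008,0,-0.014,1.2,5,12,1],[0,0,0,0,0,6,1],[0,0,0,0,0,0,1]]'; python3 - <<'E'
from h import *
state();delta([558,-62.3,226],[np.pi,0,1.6826])
f=grab_frame("wrist");cv2.imwrite("pics/w3.png",f["color"][:,:,::-1])
f=grab_frame("top");a=f["color"][:,:,::-1];cv2.imwrite("pics/t3.png",cv2.resize(a[180:320,240:520],None,fx=2.8,fy=2.8,interpolation=cv2.INTER_CUBIC))
E
```

```text
clock: 6.27
eef_pos: [556.9, -63.9, 230.4]
tcp_rot: [-3.139, -0.002, 1.67]
contact_force: [-1.1, 0.4, -2.3]
opening: 0.248
t 6.27 pos [556.9 -63.9 230.4] rpy [-3.1395e+00 -1.5000e-03  1.6699e+00] F [-1.1  0.4 -2.3] op 0.248 q [-0.12  0.48  1.9   0.    0.76 -0.22]
rotvec [-0.0021 -0.0016 -0.0127] shift [1.4 1.2 4.4]
```

View pics/w3.png

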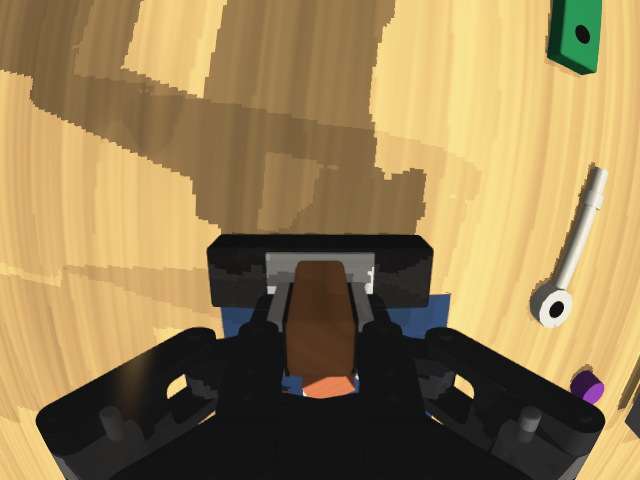

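View pics/t3.png

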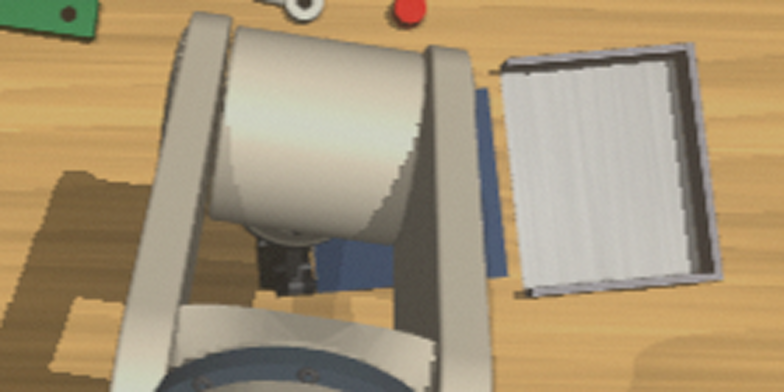

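```bash
python3 -m creep '[[-0.002,0,-0.0127,1.4,1.2,4,1],[0,0,0,0,0,0,1]]';python3 -m creep '[[0,0,0,0,0,3,1],[0,0,0,0,0,0,1]]'; python3 -c "
from h import *
state();delta([558,-62.3,220],[np.pi,0,1.6826])"
```

```text
clock: 6.53
eef_pos: [558.3, -61.2, 227.3]
tcp_rot: [3.141, -0.001, 1.685]
contact_force: [-0.3, 0.0, -2.9]
opening: 0.249
clock: 6.7
eef_pos: [558.4, -60.4, 224.4]
tcp_rot: [3.14, -0.001, 1.686]
contact_force: [-0.4, -0.6, -2.4]
opening: 0.249
t 6.7 pos [558.4 -60.4 224.4] rpy [ 3.1404e+00 -1.4000e-03  1.6855e+00] F [-0.4 -0.6 -2.4] op 0.249 q [-0.11  0.49  1.9   0.    0.75 -0.23]
rotvec [ 0.0012 -0.0014  0.0029] shift [-1.9 -0.6  4.4]
```

```bash
python3 -m creep '[[0,0,0,0,0,3,1],[0,0,0,0,0,0,1]]';python3 -m creep '[[0,0,0,0,0,2,1],[0,0,0,0,0,0,1]]'; python3 -c "
from h import *
state();delta([558,-62.3,220],[np.pi,0,1.6826])"
```

```text
clock: 6.87
eef_pos: [559.0, -60.3, 224.2]
tcp_rot: [3.139, -0.001, 1.686]
contact_force: [0.3, -0.5, -2.7]
opening: 0.252
clock: 7.03
eef_pos: [559.7, -60.3, 223.7]
tcp_rot: [3.136, 0.0, 1.686]
contact_force: [0.8, -0.1, -2.8]
opening: 0.249
t 7.03 pos [559.7 -60.3 223.7] rpy [3.1363e+00 1.0000e-04 1.6861e+00] F [ 0.8 -0.1 -2.8] op 0.249 q [-0.11  0.49  1.9   0.    0.74 -0.23]
rotvec [0.0053 0.0001 0.0035] shift [-1.8 -1.9  3.7]
```

```bash
python3 -m creep '[[0.005,0,0.003,-10,-2,1,1],[0,0,0,-10,0,0,1],[0,0,0,-10,0,0,1],[0,0,0,-10,0,0,1]]'; python3 -c "
from h import *
state();delta([558+.1116*35,-62.3-.9938*35,222],[np.pi,0,1.6826])"
```

```text
clock: 7.37
eef_pos: [563.2, -100.8, 223.5]
tcp_rot: [3.139, -0.001, 1.684]
contact_force: [0.0, 3.4, 4.1]
opening: 0.251
t 7.37 pos [ 563.2 -100.8  223.5] rpy [ 3.1387e+00 -1.0000e-03  1.6842e+00] F [0.  3.4 4.1] op 0.251 q [-0.18  0.5   1.88  0.    0.76 -0.3 ]
rotvec [ 0.0029 -0.001   0.0016] shift [ 3.9 -0.9  1.5]
```

```bash
python3 -m creep '[[0,0,0,-5,0,-3,1],[0,0,0,-10,0,0,1],[0,0,0,-10,0,0,1]]'; python3 - <<'E'
from h import *
s=state();Rm=Ro.from_euler('z',.1118).as_matrix()[:2,:2];print((Rm.T@(s['eef_pos'][:2]-[574.6,-156])).round(1))
f=grab_frame("top");a=f["color"][:,:,::-1];cv2.imwrite("pics/t4.png",cv2.resize(a[180:320,240:520],None,fx=2.8,fy=2.8,interpolation=cv2.INTER_CUBIC))
f=grab_frame("wrist");a=f["color"][:,:,::-1];cv2.imwrite("pics/w4.png",a)
f=grab_frame("scene");a=f["color"][:,:,::-1];cv2.imwrite("pics/s4.png",cv2.resize(a[240:450,120:400],None,fx=2.8,fy=2.8,interpolation=cv2.INTER_CUBIC))
E
```

```text
clock: 7.62
eef_pos: [565.8, -129.2, 225.7]
tcp_rot: [3.14, -0.001, 1.683]
contact_force: [0.9, 0.3, -3.3]
opening: 0.251
t 7.62 pos [ 565.8 -129.2  225.7] rpy [ 3.1402e+00 -1.0000e-03  1.6834e+00] F [ 0.9  0.3 -3.3] op 0.251 q [-0.23  0.51  1.86  0.    0.77 -0.34]
[-5.8 27.6]
```

View pics/s4.png

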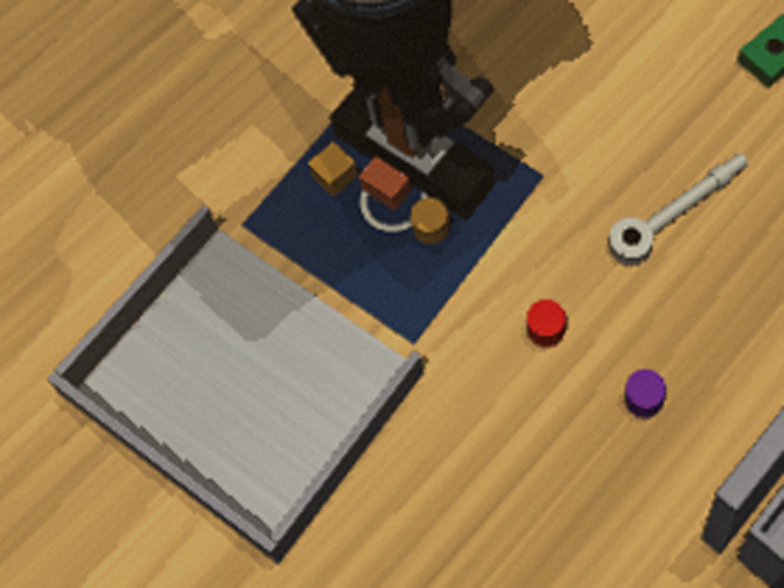

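View pics/w4.png

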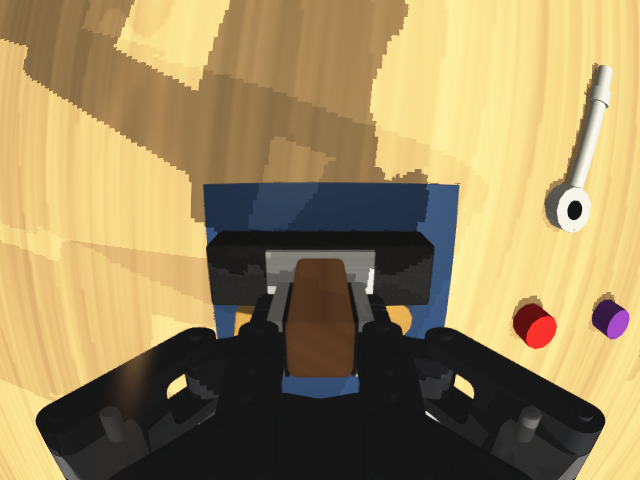

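The shoe is at mat y≈28, with the copper piece just touching it. All three pieces fall within its width (wrist view: pieces 237–412 against shoe 210–432). Continuing the sweep.

```bash
python3 -m creep '[[0,0,0,-10,0,0,1],[0,0,0,-10,0,0,1],[0,0,0,-10,0,0,1],[0,0,0,-10,0,0,1]]'; python3 -m creep '[[0,0,0,-10,0,-0.5,1],[0,0,0,-10,0,0,1],[0,0,0,-10,0,0,1]]';  python3 - <<'E'
from h import *
s=state();Rm=Ro.from_euler('z',.1118).as_matrix()[:2,:2];print((Rm.T@(s['eef_pos'][:2]-[574.6,-156])).round(1))
f=grab_frame("scene");a=f["color"][:,:,::-1];cv2.imwrite("pics/s5.png",cv2.resize(a[240:450,120:400],None,fx=2.8,fy=2.8,interpolation=cv2.INTER_CUBIC))
E
```

```text
clock: 8.1
eef_pos: [569.8, -169.4, 225.0]
tcp_rot: [-3.141, -0.003, 1.684]
contact_force: [0.2, 2.1, -1.3]
opening: 0.249
clock: 8.35
eef_pos: [573.3, -202.6, 225.3]
tcp_rot: [-3.14, -0.003, 1.684]
contact_force: [-0.9, 1.0, -1.8]
opening: 0.247
t 8.35 pos [ 573.3 -202.6  225.3] rpy [-3.1405 -0.0034  1.6839] F [-0.9  1.  -1.8] op 0.247 q [-0.34  0.54  1.8   0.    0.8  -0.46]
[ -6.4 -46.2]
```

View pics/s5.png

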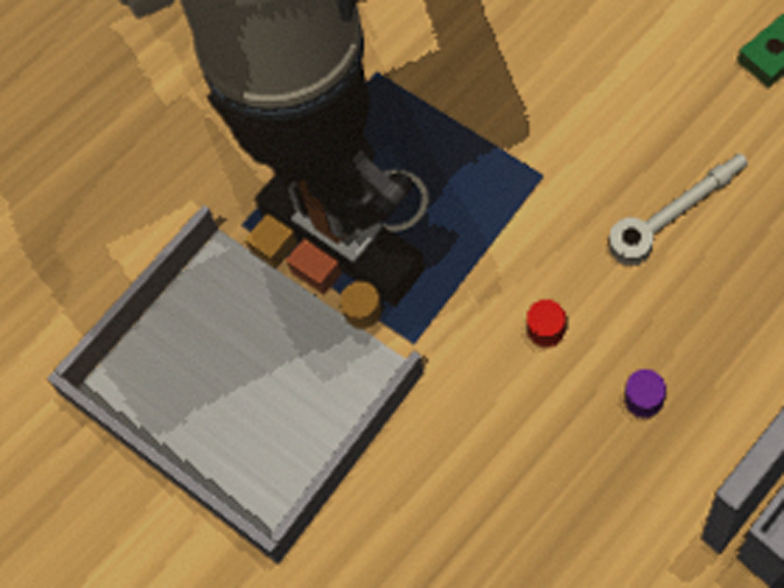

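```bash
python3 -m creep '[[0,0,0,-10,0,0,1],[0,0,0,-10,0,0,1],[0,0,0,-10,0,-0.5,1],[0,0,0,-10,0,0,1],[0,0,0,-10,0,0,1],[0,0,0,-3,0,0,1],[0,0,0,0,0,0,1],[0,0,0,0,0,0,1],[0,0,0,0,0,0,1]]';  python3 - <<'E'
from h import *
s=state();Rm=Ro.from_euler('z',.1118).as_matrix()[:2,:2];print((Rm.T@(s['eef_pos'][:2]-[574.6,-156])).round(1))
f=grab_frame("scene");a=f["color"][:,:,::-1];cv2.imwrite("pics/s6.png",cv2.resize(a[240:450,120:400],None,fx=2.8,fy=2.8,interpolation=cv2.INTER_CUBIC))
E
```

```text
clock: 9.15
eef_pos: [580.0, -264.4, 225.5]
tcp_rot: [-3.141, -0.002, 1.681]
contact_force: [0.0, -0.3, -3.0]
opening: 0.252
t 9.15 pos [ 580.  -264.4  225.5] rpy [-3.1412e+00 -2.5000e-03  1.6812e+00] F [ 0.  -0.3 -3. ] op 0.252 q [-0.43  0.58  1.73  0.    0.84 -0.54]
[  -6.7 -108.3]
```

View pics/s6.png

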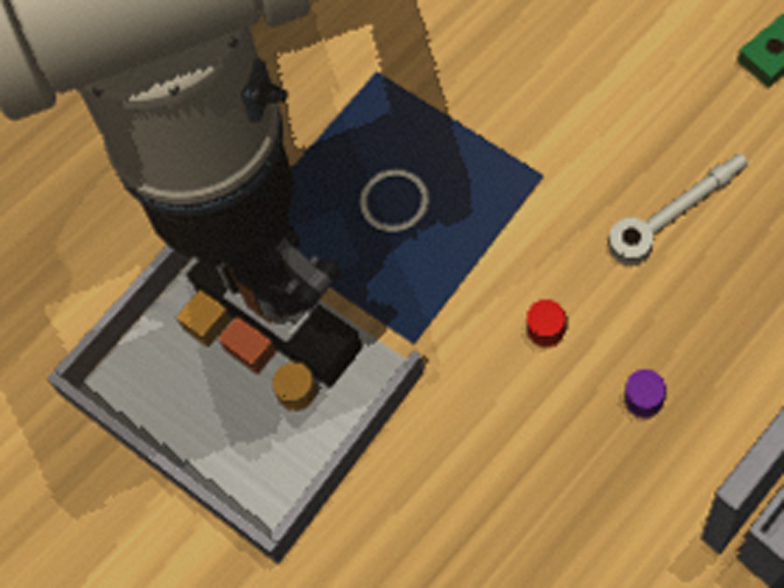

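All three offcuts are in the pocket, at crop (203,316), (247,342) and (295,385). Now back off and carry the pusher to clear bench on the robot's side of the mat.

```bash
python3 -m creep '[[0,0,0,15,0,0,1],[0,0,0,15,0,-5,1],[0,0,0,0,0,-25,1],[0,0,0,0,0,-25,1],[0,0,0,0,0,-25,1],[0,0,0,0,0,0,1]]';  python3 - <<'E'
from h import *
s=state();delta([410,-170,300],[np.pi,0,1.6826])
E
```

```text
clock: 9.7
eef_pos: [574.9, -226.2, 307.2]
tcp_rot: [-3.136, -0.005, 1.685]
contact_force: [0.8, -1.4, -1.5]
opening: 0.249
t 9.7 pos [ 574.9 -226.2  307.2] rpy [-3.1355 -0.0053  1.6849] F [ 0.8 -1.4 -1.5] op 0.249 q [-0.38  0.45  1.73  0.    0.97 -0.49]
rotvec [-0.0061 -0.0053  0.0023] shift [  74.6 -157.4    8.5]
```

```bash
python3 -m creep '[[-0.006,-0.005,0.002,11,-22,1,1],[0,0,0,11,-22,1,1],[0,0,0,11,-22,1,1],[0,0,0,11,-22,1,1],[0,0,0,11,-22,1,1],[0,0,0,11,-22,1,1],[0,0,0,9,-22,1,1],[0,0,0,0,0,0,1]]';  python3 - <<'E'
from h import *
s=state();delta([410,-170,240],[np.pi,0,1.6826])
E
```

```text
clock: 10.37
eef_pos: [404.1, -157.3, 298.8]
tcp_rot: [3.139, 0.001, 1.691]
contact_force: [-0.9, 0.6, -3.5]
opening: 0.249
t 10.37 pos [ 404.1 -157.3  298.8] rpy [3.1389e+00 9.0000e-04 1.6907e+00] F [-0.9  0.6 -3.5] op 0.249 q [-0.37  0.2   2.13  0.    0.81 -0.5 ]
rotvec [0.0027 0.0008 0.0081] shift [-13.3   4.2  58.9]
```

```bash
python3 -m creep '[[0,0,0,-2,1,20,1],[0,0,0,-2,1,20,1],[0,0,0,-2,1,18,1],[0,0,0,0,0,5,1],[0,0,0,0,0,0,1]]';  python3 - <<'E'
from h import *
s=state();delta([410,-170,224],[np.pi,0,1.6826])
E
```

```text
clock: 10.78
eef_pos: [405.9, -158.5, 234.8]
tcp_rot: [3.136, 0.002, 1.694]
contact_force: [-0.2, 0.0, -2.4]
opening: 0.246
t 10.78 pos [ 405.9 -158.5  234.8] rpy [3.1360e+00 2.2000e-03 1.6944e+00] F [-0.2  0.  -2.4] op 0.246 q [-0.38  0.32  2.16  0.    0.65 -0.5 ]
rotvec [0.0056 0.0022 0.0118] shift [-11.9   2.6  10.9]
```

```bash
python3 -m creep '[[0.006,0.002,0,0,0,5,1],[0,0,0,0,0,4,1],[0,0,0,0,0,0,1]]';  python3 -m creep '[[0,0,0,0,0,3,1],[0,0,0,0,0,0,1]]';  python3 - <<'E'
from h import *
s=state()
E
```

```text
clock: 11.03
eef_pos: [406.3, -157.6, 226.2]
tcp_rot: [-3.141, 0.0, 1.695]
contact_force: [0.2, 0.6, -2.9]
opening: 0.252
clock: 11.2
eef_pos: [406.9, -157.6, 223.8]
tcp_rot: [3.14, 0.001, 1.696]
contact_force: [-0.1, 0.7, -2.7]
opening: 0.25
t 11.2 pos [ 406.9 -157.6  223.8] rpy [3.1405e+00 1.1000e-03 1.6956e+00] F [-0.1  0.7 -2.7] op 0.25 q [-0.37  0.35  2.17 -0.    0.62 -0.5 ]
```

```bash
python3 -m creep '[[0,0,0,0,0,4,1],[0,0,0,0,0,0,1]]';  python3 - <<'E'
from h import *
s=state()
E
```

```text
clock: 11.37
eef_pos: [407.7, -157.9, 222.7]
tcp_rot: [3.139, 0.002, 1.695]
contact_force: [0.3, 0.8, -3.3]
opening: 0.25
t 11.37 pos [ 407.7 -157.9  222.7] rpy [3.1389e+00 1.8000e-03 1.6954e+00] F [ 0.3  0.8 -3.3] op 0.25 q [-0.37  0.35  2.17 -0.    0.62 -0.5 ]
```

```bash
python3 -m creep '[[0.002,0.001,0,0,0,3,1],[0,0,0,0,0,1,1]]';  python3 - <<'E'
from h import *
s=state()
E
```

```text
clock: 11.53
eef_pos: [408.2, -158.1, 221.5]
tcp_rot: [3.139, 0.002, 1.695]
contact_force: [-6.3, 2.9, 15.6]
opening: 0.248
t 11.53 pos [ 408.2 -158.1  221.5] rpy [3.1394e+00 1.6000e-03 1.6950e+00] F [-6.3  2.9 15.6] op 0.248 q [-0.37  0.35  2.17 -0.    0.62 -0.5 ]
```

Standing on the bench (Fz rose to +15.6 N). Release and lift.

```bash
python3 -m creep '[[0,0,0,0,0,-0.5,0],[0,0,0,0,0,0,0],[0,0,0,0,0,0,0],[0,0,0,0,0,0,0],[0,0,0,0,0,0,0],[0,0,0,0,0,0,0]]';  python3 - <<'E'
from h import *
s=state()
f=grab_frame("wrist");cv2.imwrite("pics/w7.png",f["color"][:,:,::-1])
E
```

```text
clock: 12.03
eef_pos: [409.1, -158.7, 222.9]
tcp_rot: [3.136, 0.003, 1.695]
contact_force: [1.0, -0.4, -0.7]
opening: 1.001
t 12.03 pos [ 409.1 -158.7  222.9] rpy [3.1361 0.0034 1.6945] F [ 1.  -0.4 -0.7] op 1.001 q [-0.37  0.35  2.16 -0.    0.62 -0.5 ]
```

View pics/w7.png

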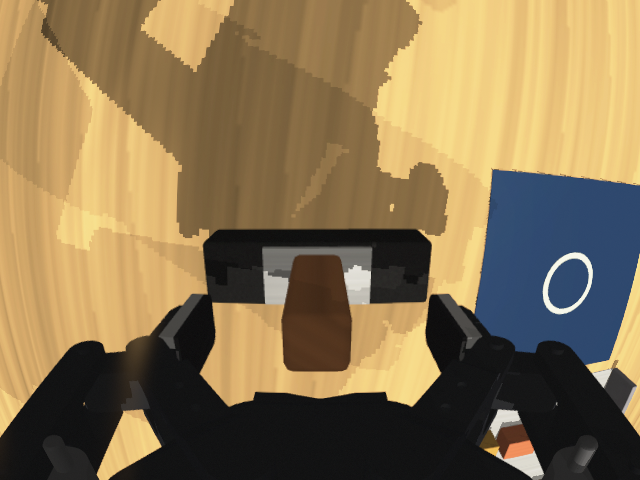

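The pusher stands free between the open pads, clear of the mat. Going up and then to the spacer, since the yaw needed is nearly the present one.

```bash
python3 -m creep '[[0,0,0,0,0,-20,0],[0,0,0,0,0,-30,0],[0,0,0,0,0,-35,0],[0,0,0,0,0,-35,0],[0,0,0,0,0,-35,0]]';  python3 - <<'E'
from h import *
s=state();delta([549.9,257.4,370],[np.pi,0,1.725])
E
```

```text
clock: 12.5
eef_pos: [405.7, -157.3, 376.0]
tcp_rot: [-3.131, -0.005, 1.695]
contact_force: [1.1, -0.4, 0.3]
opening: 0.999
t 12.5 pos [ 405.7 -157.3  376. ] rpy [-3.1314 -0.0051  1.6945] F [ 1.1 -0.4  0.3] op 0.999 q [-0.37  0.09  2.05 -0.    1.02 -0.5 ]
rotvec [-0.0101 -0.0052 -0.0305] shift [393.7 194.3   6. ]
```

```bash
python3 -m creep '[[-0.01,-0.005,-0.03,32,16,0,0],[0,0,0,32,16,0,0],[0,0,0,32,16,0,0],[0,0,0,32,16,0,0],[0,0,0,32,16,0,0],[0,0,0,32,16,0,0],[0,0,0,32,16,0,0],[0,0,0,32,16,0,0],[0,0,0,32,16,0,0],[0,0,0,32,16,0,0]]';  python3 - <<'E'
from h import *
s=state();delta([549.9,257.4,340],[np.pi,0,1.725])
E
```

```text
clock: 13.33
eef_pos: [521.2, 191.5, 386.0]
tcp_rot: [3.124, 0.009, 1.715]
contact_force: [0.5, -1.1, -0.7]
opening: 0.999
t 13.33 pos [521.2 191.5 386. ] rpy [3.1243 0.0088 1.7145] F [ 0.5 -1.1 -0.7] op 0.999 q [ 0.35  0.26  1.81 -0.01  1.06  0.22]
rotvec [ 0.0172  0.0089 -0.0104] shift [61.5 37.  46.1]
```

```bash
python3 -m creep '[[0.017,0.009,-0.01,22,12,18,0],[0,0,0,22,13,18,0],[0,0,0,17,12,10,0],[0,0,0,0,0,0,0],[0,0,0,0,0,0,0]]';  python3 - <<'E'
from h import *
s=state();delta([549.9,257.4,185],[np.pi,0,1.725])
f=grab_frame("wrist");cv2.imwrite("pics/w8.png",f["color"][:,:,::-1])
f=grab_frame("top");a=f["color"][:,:,::-1];cv2.imwrite("pics/t8.png",a)
E
```

```text
clock: 13.75
eef_pos: [551.1, 268.6, 337.2]
tcp_rot: [3.14, -0.002, 1.732]
contact_force: [0.3, 0.4, -0.4]
opening: 1.001
t 13.75 pos [551.1 268.6 337.2] rpy [ 3.1397e+00 -2.1000e-03  1.7318e+00] F [ 0.3  0.4 -0.4] op 1.001 q [0.45 0.4  1.72 0.   1.01 0.29]
rotvec [ 0.0019 -0.0021  0.0068] shift [-11.2  -3.3 152.2]
```

View pics/w8.png

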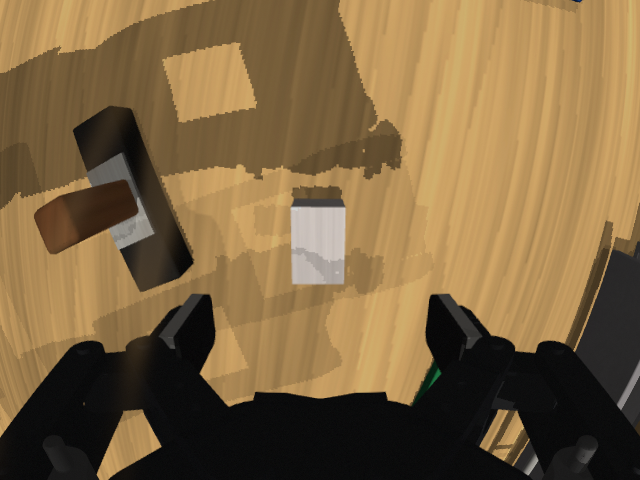

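View pics/t8.png

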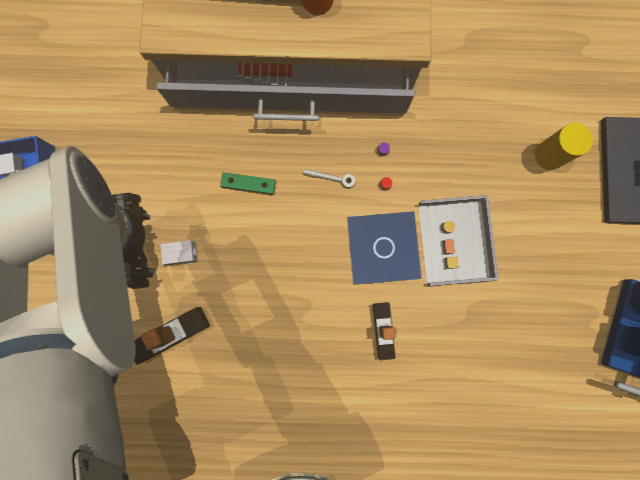

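The spacer is at (318,243), square with the jaws. The large pusher is to its left, corner (190,262), so I check that the left finger will clear it.

```bash
python3 - <<'E'
from h import *
f=grab_frame("top")
for p in [(209,318),(200,308),(188,310),(180,318)]: print(p,ray(f,p,35).round(1)[:2])
E
```

```text
(209, 318) [423.1 187.7]
(200, 308) [441.9 206.2]
(188, 310) [437.4 229.4]
(180, 318) [421.5 244.1]
```

```bash
python3 -m creep '[[0.002,-0.002,0.007,-6,-2,28,0],[0,0,0,-5,-2,28,0],[0,0,0,0,-1,28,0],[0,0,0,0,-1,25,0],[0,0,0,0,-1,20,0],[0,0,0,0,0,0,0]]';  python3 - <<'E'
from h import *
s=state();delta([549.9,257.4,183],[np.pi,0,1.725])
E
```

```text
clock: 14.4
eef_pos: [547.9, 250.0, 213.0]
tcp_rot: [3.128, -0.003, 1.717]
contact_force: [-1.7, -0.5, -0.5]
opening: 1.0
t 14.4 pos [547.9 250.  213. ] rpy [ 3.1281 -0.0032  1.7167] F [-1.7 -0.5 -0.5] op 1.0 q [ 0.43  0.55  1.82 -0.    0.76  0.28]
rotvec [ 0.0135 -0.0031 -0.0083] shift [ 6.9  2.6 30.1]
```

```bash
python3 -m creep '[[0.0135,-0.003,-0.008,7,2,15,0],[0,0,0,0,0,12,0],[0,0,0,0,0,0,0]]';  python3 - <<'E'
from h import *
s=state();delta([549.9,257.4,183],[np.pi,0,1.725])
f=grab_frame("wrist");cv2.imwrite("pics/w9.png",f["color"][:,:,::-1])
E
```

```text
clock: 14.65
eef_pos: [550.0, 255.2, 188.5]
tcp_rot: [3.139, -0.0, 1.722]
contact_force: [-0.7, -0.0, -0.3]
opening: 0.997
t 14.65 pos [550.  255.2 188.5] rpy [ 3.1394e+00 -4.0000e-04  1.7219e+00] F [-0.7 -0.  -0.3] op 0.997 q [ 0.43  0.6   1.81 -0.    0.73  0.28]
rotvec [ 0.0022 -0.0004 -0.0031] shift [2.2 0.2 5.5]
```

View pics/w9.png

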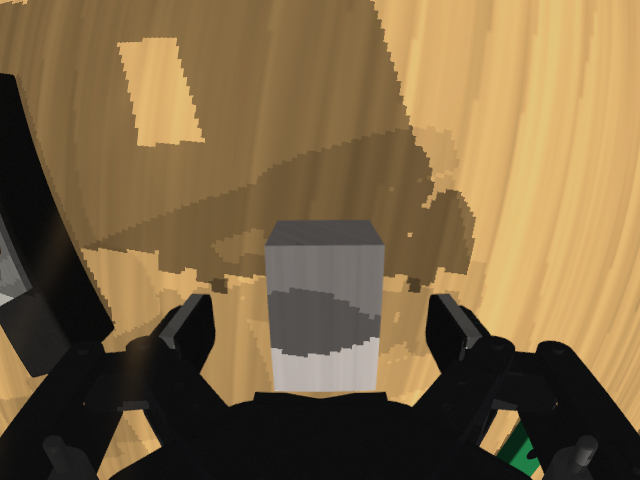

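The visible end, at (325,232), is plain, which confirms the hole is on the -y end. Closing.

```bash
python3 -m creep '[[0,0,0,2,0,7,0],[0,0,0,0,0,0,1],[0,0,0,0,0,0,1],[0,0,0,0,0,0,1],[0,0,0,0,0,0,1],[0,0,0,0,0,0,1],[0,0,0,0,0,0,1],[0,0,0,0,0,0,1]]' 90;  python3 -m creep '[[0,0,0,0,0,-25,1],[0,0,0,0,0,-35,1],[0,0,0,0,0,-35,1],[0,0,0,0,0,-35,1],[0,0,0,0,0,0,1]]'; python3 - <<'E'
from h import *
s=state()
E
```

```text
clock: 15.37
eef_pos: [551.7, 257.4, 187.5]
tcp_rot: [3.131, -0.003, 1.721]
contact_force: [0.7, -0.4, -2.5]
opening: 0.446
clock: 15.78
eef_pos: [548.9, 256.2, 318.3]
tcp_rot: [3.141, 0.0, 1.721]
contact_force: [2.6, -0.2, -2.0]
opening: 0.454
t 15.78 pos [548.9 256.2 318.3] rpy [3.1408e+00 3.0000e-04 1.7212e+00] F [ 2.6 -0.2 -2. ] op 0.454 q [ 0.43  0.42  1.75 -0.    0.97  0.28]
```

The spacer is held (opening 0.454, about 39 mm). Moving over to y≈0, then rolling the tool about its jaw axis.

```bash
python3 -m creep '[[0,0,0,-32,-4,0,1],[0,0,0,-32,-4,0,1],[0,0,0,-32,-4,0,1],[0,0,0,-32,-4,0,1],[0,0,0,-32,-4,0,1],[0,0,0,-32,-4,0,1],[0,0,0,-32,-4,0,1],[0,0,0,-20,-4,0,1],[0,0,0,0,0,0,1]]'; python3 -m creep '[[0,-0.1,0,0,0,0,1],[0,-0.1,0,0,0,0,1],[0,0,0,0,0,0,1]]'; python3 - <<'E'
from h import *
s=state();R=Ro.from_euler('xyz',s['tcp_rot']).as_matrix();print(R[:,2].round(3),R[:,0].round(3))
E
```

```text
clock: 16.53
eef_pos: [553.0, 2.2, 317.6]
tcp_rot: [3.136, -0.002, 1.727]
contact_force: [0.0, 0.9, -1.7]
opening: 0.449
clock: 16.78
eef_pos: [552.4, -0.2, 316.2]
tcp_rot: [3.137, 0.204, 1.72]
contact_force: [0.3, 1.7, -3.0]
opening: 0.446
t 16.78 pos [ 5.524e+02 -2.000e-01  3.162e+02] rpy [3.1367 0.204  1.72  ] F [ 0.3  1.7 -3. ] op 0.446 q [ 0.06  0.34  1.88 -0.26  0.91  0.07]
[ 0.035 -0.2   -0.979] [-0.146  0.968 -0.203]
```

The rotation drives q4 negative, towards its -1.3 limit. I fit a kinematic model to the poses recorded so far and use it to choose a reachable final direction.

```bash
cat > kin.py <<'E'
from h import *
from scipy.optimize import least_squares
D=[([561.7,47.6,375.9],[.08,.29,1.8,0,1.06,-1.22]),([550.7,67.2,342],[.12,.31,1.84,0,.98,.54]),([556,64.3,224.7],[.11,.49,1.91,0,.74,.53]),
([580,-264.4,225.5],[-.43,.58,1.73,0,.84,-.54]),([404.1,-157.3,298.8],[-.37,.2,2.13,0,.81,-.5]),([409.1,-158.7,222.9],[-.37,.35,2.16,0,.62,-.5]),
([405.7,-157.3,376],[-.37,.09,2.05,0,1.02,-.5]),([551.1,268.6,337.2],[.45,.4,1.72,0,1.01,.29]),([550,255.2,188.5],[.43,.6,1.81,0,.73,.28]),
([173.73,600.11,403.95],[1.2866,.35364,1.63416,0,1.15521,-.0024]),([552.4,-.2,316.2],[.06,.34,1.88,-.26,.91,.07])]
def rot(q): 
    return Ro.from_euler('z',q[0])*Ro.from_euler('y',q[1]+q[2])*Ro.from_euler('z',q[3])*Ro.from_euler('y',q[4])*Ro.from_euler('z',q[5]+np.pi/2)
def fk(q,p):
    h,a1,L1,a3,L2,d6=p
    v=np.array([a1,0,h])+Ro.from_euler('y',q[1]).apply([0,0,L1])+Ro.from_euler('y',q[1]+q[2]).apply([a3,0,L2])
    return Ro.from_euler('z',q[0]).apply(v)+rot(q).apply([0,0,d6])
lim=np.array([[-2.63,2.63],[-.92,2.1],[.06,2.66],[-1.3,4.44],[0,2.69],[-3.02,3.02]])
def fit():
    s=sense();DD=D+[(s['eef_pos'],s['qpos'])]*3
    m=least_squares(lambda p:np.concatenate([fk(q,p)-x for x,q in DD]+[(p-[350,0,450,0,450,100])*.02]),[350,0,450,0,450,100.])
    return m.x,m
def ik(pos,R,p,q0):
    m=least_squares(lambda q:np.concatenate([(fk(q,p)-pos)/100,(R.inv()*rot(q)).as_rotvec()]),np.clip(q0,lim[:,0]+.01,lim[:,1]-.01),bounds=(lim[:,0],lim[:,1]))
    return m.x,m.cost
E
python3 - <<'E'
from kin import *
s=sense();q=s['qpos'];R=Ro.from_euler('xyz',s['tcp_rot'])
print('rot err',(R.inv()*rot(q)).as_rotvec())
p,m=fit();print(p.round(1),np.abs(m.fun[:-6]).max().round(1))
c=np.array([575,-156,160.])
for az in np.arange(-3.1,3.2,.25):
    zt=np.array([np.cos(az),np.sin(az),0]);xt=np.array([0,0,-1.])  # tool -x = up?
    # after rotation: tool x -> ; initially tool x=-h, final hole dir (-x tool) is up
    Rt=Ro.from_matrix(np.column_stack([xt,np.cross(zt,xt),zt]))
    best=min((ik(c-155*zt,Rt,p,q0) for q0 in (q,[-.2,.6,1.8,1.5,1.5,2],[-.2,.6,1.8,-1.2,1.5,0],[-.4,.6,1.8,3,.8,2])),key=lambda t:t[1])
    print(round(az,2),best[0].round(2),round(best[1],5))
E
```

```text
rot err [ 6.93889390e-16  4.16333634e-17 -7.11236625e-17]
[291.6   3.1 562.7  59.6 493.8 161.4] 4.0
-3.1 [-0.16  1.21  0.96 -0.34  2.51  1.29] 0.0
-2.85 [-0.07  1.18  1.04 -0.56  2.41  1.13] 0.0
-2.6 [ 0.01  1.13  1.15 -0.73  2.28  1.04] 0.0
-2.35 [ 0.09  1.08  1.29 -0.87  2.13  1.01] 0.0
-2.1 [ 0.16  1.02  1.45 -1.    1.98  1.02] 0.0
-1.85 [ 0.22  0.97  1.61 -1.14  1.83  1.07] 0.0
-1.6 [ 0.27  0.92  1.78 -1.3   1.69  1.15] 0.0
-1.35 [ 0.29  0.87  1.9  -1.3   1.6   1.2 ] 0.02202
-1.1 [0.27 0.87 2.14 4.44 1.54 1.44] 0.00311
-0.85 [0.22 0.87 2.27 4.21 1.57 1.57] 0.0
-0.6 [0.07 0.9  2.38 3.82 1.68 1.66] 0.0
-0.35 [-0.17  0.93  2.44  3.33  1.8   1.61] 0.0
-0.1 [-0.45  0.93  2.43  2.79  1.78  1.5 ] 0.0
0.15 [-0.66  0.89  2.35  2.33  1.64  1.5 ] 0.0
0.4 [-0.78  0.87  2.22  1.96  1.55  1.62] 0.0
0.65 [-0.82  0.87  2.07  1.67  1.55  1.78] 0.0
0.9 [-0.82  0.89  1.9   1.43  1.62  1.91] 0.0
1.15 [-0.78  0.93  1.73  1.25  1.73  2.02] 0.0
1.4 [-0.73  0.99  1.56  1.09  1.87  2.09] 0.0
1.65 [-0.67  1.04  1.4   0.96  2.02  2.13] 0.0
1.9 [-0.59  1.1   1.25  0.83  2.18  2.13] 0.0
2.15 [-0.51  1.15  1.11  0.68  2.32  2.08] 0.0
2.4 [-0.43  1.19  1.01  0.5   2.45  1.97] 0.0
2.65 [-0.34  1.22  0.95  0.26  2.53  1.79] 0.0
2.9 [-0.26  1.23  0.93 -0.03  2.56  1.55] 0.0
3.15 [-0.17  1.21  0.96 -0.31  2.52  1.32] 0.0
```

```bash
cat > plan.py <<'E'
from kin import *
def tgt(az,zz,c=(575,-156)):
    zt=np.array([np.cos(az),np.sin(az),0]);xt=np.array([0,0,-1.])
    return np.array([c[0],c[1],zz])-165*zt, Ro.from_matrix(np.column_stack([xt,np.cross(zt,xt),zt]))
E
python3 - <<'E'
from plan import *
p,_=fit();s=sense();q=s['qpos'];R0=Ro.from_euler('xyz',s['tcp_rot']);x0=s['eef_pos']
for az in (-1.9,):
    xt,Rt=tgt(az,300);rv=(R0.inv()*Rt).as_rotvec();print('target',xt.round(1),'rv',rv.round(3),np.linalg.norm(rv))
    for t in np.linspace(0,1,9):
        q,c=ik(x0+t*(xt-x0),R0*Ro.from_rotvec(t*rv),p,q);print(t,q.round(2),round(c,5))
    xt,Rt=tgt(az,165)
    q,c=ik(xt,Rt,p,q);print('low',q.round(2),c)
f=grab_frame("top")
print('drawer handle',[ray(f,px,80).round(0).tolist() for px in [(256,118),(318,118)]],'front',ray(f,(300,108),60).round(0))
E
```

```text
target [6.283e+02 1.000e-01 3.000e+02] rv [ 0.405 -1.34   0.323] 1.4366893668456349
0.0 [ 0.06  0.34  1.88 -0.26  0.91  0.07] 0.0
0.125 [ 0.1   0.38  1.85 -0.45  0.99  0.26] 0.0
0.25 [ 0.14  0.42  1.82 -0.61  1.1   0.43] 0.0
0.375 [ 0.18  0.47  1.79 -0.73  1.23  0.55] 0.0
0.5 [ 0.2   0.53  1.75 -0.84  1.36  0.65] 0.0
0.625 [ 0.22  0.59  1.72 -0.93  1.51  0.73] 0.0
0.75 [ 0.23  0.65  1.68 -1.01  1.65  0.79] 0.0
0.875 [ 0.23  0.71  1.64 -1.08  1.8   0.84] 0.0
1.0 [ 0.22  0.77  1.6  -1.16  1.94  0.88] 0.0
low [ 0.22  0.98  1.57 -1.1   1.87  1.05] 1.1541995387529058e-18
drawer handle [[812.0, 107.0, 80.0], [815.0, -14.0, 80.0]] front [842.  23.  60.]
```

```bash
python3 -m creep '[[0.029,-0.096,0.023,0,0,0,1],[0.029,-0.096,0.023,0,0,0,1],[0.029,-0.096,0.023,0,0,0,1],[0.029,-0.096,0.023,0,0,0,1],[0.029,-0.096,0.023,0,0,0,1],[0.029,-0.096,0.023,0,0,0,1],[0.029,-0.096,0.023,0,0,0,1]]'; python3 - <<'E'
from plan import *
state();xt,Rt=tgt(-1.9,300);delta(xt,Rt.as_euler('xyz'))
E
```

```text
clock: 17.42
eef_pos: [550.7, 4.3, 315.0]
tcp_rot: [-2.991, 0.875, 1.589]
contact_force: [-0.9, -0.9, -3.4]
opening: 0.45
t 17.42 pos [550.7   4.3 315. ] rpy [-2.9913  0.8746  1.5889] F [-0.9 -0.9 -3.4] op 0.45 q [ 0.23  0.48  1.83 -0.81  1.37  0.68]
rotvec [ 0.189  -0.6758  0.1717] shift [ 7.9 78.7  2.1]<sys>:0: UserWarning: Gimbal lock detected. Setting third angle to zero since it is not possible to uniquely determine all angles.
```

```bash
python3 -m creep '[[0.027,-0.097,0.0245,1,10,0,1],[0.027,-0.097,0.0245,1,12,0,1],[0.027,-0.097,0.0245,1,12,0,1],[0.027,-0.097,0.0245,1,12,0,1],[0.027,-0.097,0.0245,1,12,0,1],[0.027,-0.097,0.0245,1,12,0,1],[0.027,-0.097,0.0245,1,10,0,1],[0,0,0,0,0,0,1]]'; python3 - <<'E' 2>/dev/null
from plan import *
state();xt,Rt=tgt(-1.9,165);delta(xt,Rt.as_euler('xyz'))
f=grab_frame("wrist");cv2.imwrite("pics/w10.png",f["color"][:,:,::-1])
f=grab_frame("scene");cv2.imwrite("pics/s10.png",f["color"][:,:,::-1])
E
```

```text
clock: 18.08
eef_pos: [628.2, -4.3, 294.3]
tcp_rot: [-1.293, 1.535, 3.064]
contact_force: [-0.7, -0.5, -3.0]
opening: 0.454
t 18.08 pos [628.2  -4.3 294.3] rpy [-1.2926  1.5354  3.0636] F [-0.7 -0.5 -3. ] op 0.454 q [ 0.22  0.8   1.58 -1.14  1.96  0.86]
rotvec [-0.027   0.0093  0.0341] shift [129.2   2.9  -5.5]
```

View pics/s10.png

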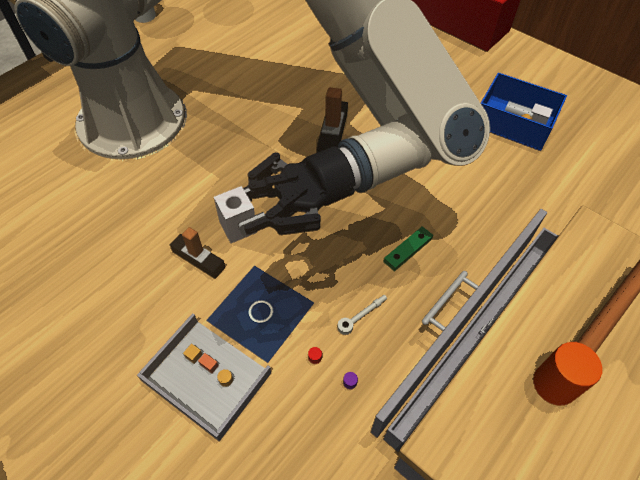

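View pics/w10.png

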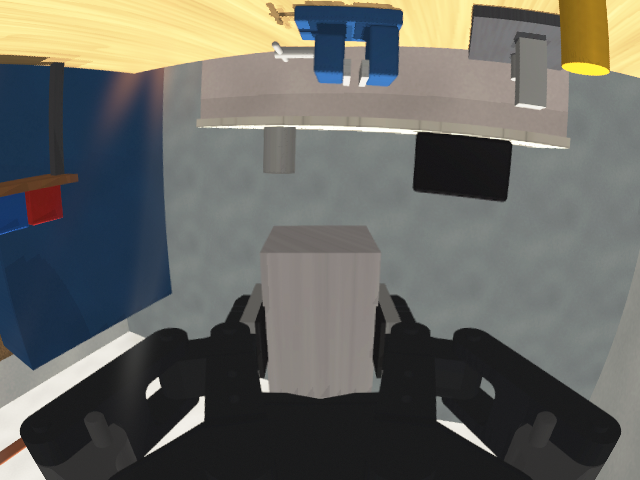

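The hole faces up, at scene (233,203). The pusher is upright, the offcuts are in the pocket and the bystanders haven't moved. Lowering to about 160 mm.

```bash
python3 -m creep '[[-0.013,0.004,0.017,22,1,0,1],[-0.013,0.004,0.017,24,1,0,1],[0,0,0,24,0,0,1],[0,0,0,24,0,0,1],[0,0,0,20,0,0,1],[0,0,0,12,0,0,1],[0,0,0,0,0,0,1],[0,0,0,0,0,0,1]]'; python3 - <<'E' 2>/dev/null
from plan import *
s=state();xt,Rt=tgt(-1.9,160);delta(xt,Rt.as_euler('xyz'))
R=Ro.from_euler('xyz',s['tcp_rot']);print('tilt',np.arccos(-R.as_matrix()[2,0]),'block',s['eef_pos']+165*R.as_matrix()[:,2],s['qvel'].round(3))
E
```

```text
clock: 18.85
eef_pos: [625.5, 0.1, 169.6]
tcp_rot: [-2.939, 1.523, 1.438]
contact_force: [-0.4, 0.1, -1.3]
opening: 0.451
t 18.85 pos [6.255e+02 1.000e-01 1.696e+02] rpy [-2.9388  1.5226  1.4383] F [-0.4  0.1 -1.3] op 0.451 q [ 0.23  0.96  1.57 -1.07  1.84  1.04]
rotvec [-0.0061 -0.0473  0.0096] shift [ 9.6  2.8 -0.5]
tilt 0.0482347932639046 block [ 571.23627015 -155.5306662   161.84086756] [ 0.004 -0.002  0.008  0.027 -0.021 -0.01 ]
```

```bash
python3 -m creep '[[-0.006,-0.045,0.01,4,2,0,1],[0,0,0,0,0,0,1],[0,0,0,0,0,0,1],[0,0,0,0,0,0,1],[0,0,0,0,0,0,1]]'; python3 - <<'E' 2>/dev/null
from plan import *
s=state()
R=Ro.from_euler('xyz',s['tcp_rot']);print('tilt',np.arccos(-R.as_matrix()[2,0]),'block',s['eef_pos']+165*R.as_matrix()[:,2],s['qvel'].round(3))
f=grab_frame("scene");a=f["color"][:,:,::-1];cv2.imwrite("pics/s11.png",cv2.resize(a[130:450,100:420],None,fx=1.85,fy=1.85,interpolation=cv2.INTER_CUBIC))
f=grab_frame("top");cv2.imwrite("pics/t11.png",f["color"][:,:,::-1])
E
```

```text
clock: 19.27
eef_pos: [628.3, 0.3, 171.6]
tcp_rot: [2.811, 1.56, 0.909]
contact_force: [0.5, -0.0, -2.2]
opening: 0.451
t 19.27 pos [6.283e+02 3.000e-01 1.716e+02] rpy [2.811  1.5597 0.9092] F [ 0.5 -0.  -2.2] op 0.451 q [ 0.23  0.97  1.57 -1.09  1.87  1.05]
tilt 0.01111428205185804 block [ 574.66159789 -155.70438586  169.90626314] [ 0.    -0.021 -0.001  0.009 -0.007 -0.006]
```

View pics/s11.png

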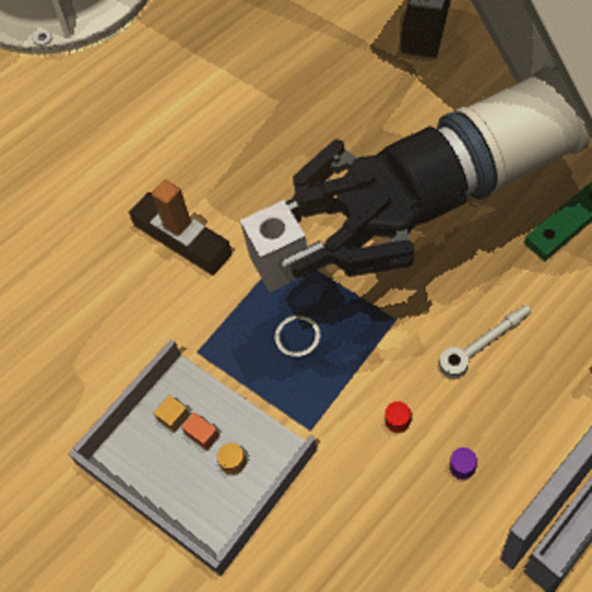

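View pics/t11.png

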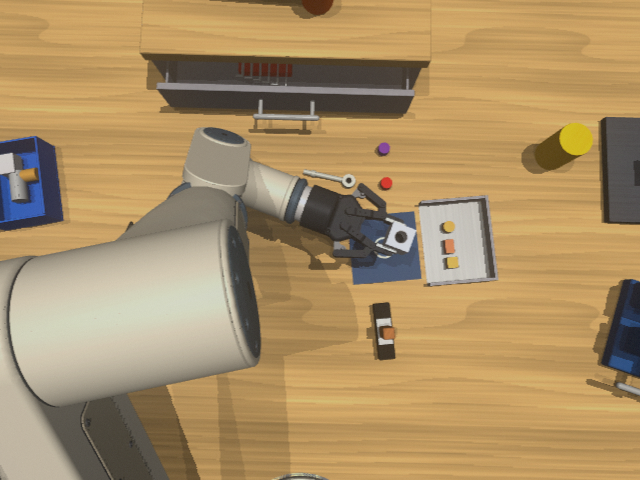

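The hole faces up at top view (402,235). I cross-check that position, and the offcuts and pusher, before handing in.

```bash
python3 - <<'E' 2>/dev/null
from plan import *
f=grab_frame("top");Rm=Ro.from_euler('z',.1118).as_matrix()[:2,:2]
print('block',ray(f,(401.5,236),200).round(1))
for n,p,z in [('round',(448.5,227),20),('flat',(449.5,246.5),20),('square',(453,263),20),('pusher handle',(388,333),92)]:
    print(n,(Rm.T@(ray(f,p,z)[:2]-[574.6,-156])).round(1))
s=state();print(s['qvel'].round(3))
E
```

```text
block [ 573.5 -159.1  200. ]
round [  28.3 -131.4]
flat [ -11.2 -129. ]
square [ -44.9 -132.3]
pusher handle [-165.9   20.9]
t 19.42 pos [6.282e+02 3.000e-01 1.712e+02] rpy [2.7988 1.5605 0.8971] F [ 0.6  0.2 -2.6] op 0.454 q [ 0.23  0.97  1.57 -1.09  1.87  1.05]
[-0.     0.009  0.002 -0.002  0.001  0.002]
```

```bash
python3 -c "
from h import *
print(job.sign_off()); state()"
```

```text
the job is handed in; nothing more can be done
None
the job is handed in; nothing more can be done
```

The job is done and handed in at about 19.4 s of the 54 s allowed; no verdict was reported.

**What I did:**
- I gripped the small pusher by its handle and swept all three offcuts into the pocket in one pass.
- I stood the pusher on the bench about 167 mm from the mat's middle and let go.
- I found the hole on the spacer's -y end (the other end showed plain in the wrist view), picked the block up and rolled it so the hole faces up.
- I kept hold of it above the middle of the mat.

**Last checks, just before handing in:**

| Item | Measured | Allowed |
|---|---|---|
| Offcuts, mat y | -129 to -132 mm | -215 to -82 mm |
| Offcuts, mat x | -45 to +28 mm | -82 to +82 mm |
| Hole tilt from vertical | about 0.01 rad (from the tool pose) | below 0.2 rad |
| Spacer centre height | about 170 mm (from the tool pose) | 90–250 mm |
| Spacer distance from mat middle | about 3 mm in the top image, under 1 mm from the tool pose | below 50 mm |
| Joint speeds | below 0.01 rad/s | – |

- **Grip:** the spacer was still held, with the jaws open about 38 mm.
- **Pusher and bystanders:** the pusher looked upright, and the swing bolt and jaw pad looked unmoved. I judged these by eye from the pictures.
- **Height:** it is about 2 cm above the 15 cm you named, but inside the allowed range.
- **Pusher contact:** the shoe brushed the bench lightly early in the sweep, so I raised it about 3 mm. It pressed down with about 16 N when I set it down.

No check failed or disagreed beyond the few millimetres noted for the spacer's position.

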